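Score a round on the sage green tally counter

ROBOT

A 7-joint arm with a two-finger parallel gripper is mounted at the origin on the work surface. World frame = base frame: x ahead of the robot, y to its left, z up, the work surface at z = 0. Lengths are in m, angles in degrees, forces in N, time in s.
With the tool pointing down it reaches from about 0.425 to 0.925 m from the base axis. Payload 6.8 kg.
Tool frame: the origin (TCP) lies on the centre line of the jaws, within the pads' length; the fingertips stand 19 mm ahead of it and the grasp point (between the pads) is the TCP; z points along the fingers, x is the direction in which the jaws open and shut, and the axes are right-handed (so a half turn about z gives the same grasp; the last joint's range is limited). The gripper opens to 88 mm and grips with 3 to 60 N. Pads are 20 mm wide; open, the fingers measure 115 mm over their backs; the gripper's body (75 mm by 178 mm) begins 61 mm behind the grasp point.
Start: joints at [68.004, 27.33, 1.283, 89.118, -0.659, 63.558, -4.761], TCP at [0.184, -0.65, 0.242] pointing down, gripper open.
Joint ranges: [-169.35, 169.35], [-19.33, 120.38], [-80.79, 83.38], [13.8, 139.57], [-78.32, 258.32], [9.67, 109.79], [-169.56, 169.56]. Speed limits (degrees/s): [136.94, 136.94, 180, 180, 180, 180, 180].

INTERFACE

Orientations are given as a 3x3 rotation matrix whose columns are the frame's x, y, z axes.
In Python, from station import arm, vision, workorder gives the robot as it stands.
- The arm moves only by the tool arm_command, never from a script. Its argument "increments" is text: rows parted by semicolons, each of 7 numbers parted by spaces: the shift along the world's x, y, z in mm, then the turn, a rotation vector about the world's x, y, z in degrees, then the closure, from 0 (fully open) to 1 (shut). In form: dx dy dz wx wy wz gripper; .... A call has 1 to 5 rows; each row shifts and turns the commanded pose from where the row before left it; what a row does not reach is not made up. A row lasts 1/10 s, in which the tool goes at most 50 mm and 8.59 degrees, less where a joint would pass 70% of its speed; a pose out of reach is approached as far as the arm can. A call is refused whole if a number of a shift passes 50 or a number of a turn 8.59, either way. A call with a gripper value outside its range is refused whole. The fingers move at their own pace and stop on an object; "squeeze" is the grip in N (left out, the last holds). Time passes only in rows, so rows that do not move let the fingers close. It gives the time, the measured TCP pose, the force and the opening at its end, in the units of the state.
- arm.read_state(): the state, without advancing time (a new reading comes with each control period).
- vision.get_image(name): name is "side" or "top"; returns a dict with "pixels" (384x512x3 uint8, red, green, blue), "depth" (384x512 float32, m along the optical axis (not along the pixel's ray), 0 where there is no reading), "fx", "fy", "cx", "cy" (pixels), "view" (4x4, takes a point from world to camera coordinates). Camera axes: x right, y down, z forward; pixel columns grow to the right and rows downward; lengths in m; the calibration is good to about 2 mm. A picture is of the moment at which its call begins.
- workorder.hand_in(): hands the job in, once; it reports no verdict.
The state is a dict: "clock": time; "q": joint angles; "qvel": joint speeds; "joint_efforts": joint torques, N m; "tool_pos": TCP position; "eef_rot": TCP orientation; "force": force on the tool from outside, world axes, zero at the start; "ft_torque": the same for the moment, N m; "width": opening from 0.0 (shut) to 1.0 (fully open).
Only numpy, scipy, OpenCV 4.12 (cv2) and the standard library are available. Lean on these libraries where they do the work, as an engineer would, in place of code of your own. Each camera call takes 0.05 s, during which the arm holds its last target.

TASK

The sage green player has just won a round of spinning tops: score it on the counter with the sage green lever by swinging that lever by its peg all the way to its stop, pausing there for a moment, and letting it spring back to rest. Leave the orange lever alone.

Things in the scene. Friction and masses are not known exactly. Their poses are not given: they have to be found in the camera images.
- green_counter: Scorekeeper stuck fast to the table by a suction foot: white housing 100 (x) x 110 (y) x 50 mm high, aluminium top plate, sage green lever. Origin: centre of its underside; z up; the dark window faces -x. The lever turns on a vertical axis at x = +20, y = 0 mm; its boss (26 mm across) rises to 66 mm. Turned up to 35 degrees, left or right of its twin.
- green_peg (a point): Centre of the top (98 mm above the table) of the sage green lever's upright round peg, 16 mm in diameter, free above the flat arm's top at 64 mm, 55 mm from the axis. In the counter's frame it rests at x = -25, y = +31 mm and swings by way of x = -35, y = 0 to the stop at x = -25, y = -31 mm. Two small steel pins (60 mm) mark rest and stop. Push it sideways or pinch it.
- green_lever (a joint): Angle of the sage green lever: 0 at rest, 1.2 rad at its stop, growing anticlockwise seen from above. A spring returns it to 0 whenever it is let go; the push needed at the peg grows from about 0.7 N at rest to 2.8 N at the stop.
- orange_lever (a joint): Angle of the lever of the twin counter, identical but for its orange lever and peg, at least 180 mm away (centre to centre): 0 at rest. To be left alone.

How it is judged:
By the outcome, as a careful person would: the job done as asked, in the order asked, and still so for the second after the job is handed in, with the robot touching nothing.
It also fails if it takes over 32 s, if anything falls off the work surface, if the arm or the gripper's body presses on something with over 40 N, if the wrist force passes 120 N, or if a joint passes its speed limit or range.

## Working session

There is one attempt and no reset: what is moved stays moved. The work goes in short steps, Python scripts to look and compute and a tool call to move; the robot and the scene stay as the last step left them, time stands still between calls to the robot, and variables do not carry over. Pictures are saved under pics/ and viewed, and the job is handed in when it is done.

Besides the shell and the picture viewer there is one more tool, called after "Call:" by a JSON object that holds its "op" and its "data", one argument or row to a line. arm_command: Moves the arm, as the interface text tells. Its arguments: {"type":"object","properties":{"increments":{"type":"string"},"squeeze":{"type":"number"}},"required":["increments"]}

```bash
mkdir -p pics; python3 - <<'E'
from station import arm, vision
import cv2,pickle
s=arm.read_state();print(s['clock'],s['tool_pos'],s['eef_rot'],s['force'],s['width'])
d={}
for n in("top","side"):
    d[n]=vision.get_image(n);cv2.imwrite(f"pics/{n}0.png",d[n]["pixels"][:,:,::-1])
    print(n,d[n]['fx'],d[n]['cx'],d[n]['cy'],d[n]['view'])
pickle.dump(d,open("d0.pkl","wb"))
E
```

```text
0.0 [ 0.18363731 -0.64897433  0.24072514] [[ 2.72312547e-01 -9.62208657e-01 -6.14679343e-04]
 [-9.62207284e-01 -2.72313201e-01  1.63206484e-03]
 [-1.73777222e-03  1.47017209e-04 -9.99998479e-01]] [0.14226512 0.62588728 0.20811992] 1.000479627230644
top 350.9253689870874 250.00677371245303 189.27297205427928 [[ 0.01331206 -0.99989037 -0.00648436  0.00904291]
 [-0.99693798 -0.01277245 -0.07714609  0.54321667]
 [ 0.07705481  0.00749148 -0.99699871  0.77574673]
 [ 0.          0.          0.          1.        ]]
side 405.4192839156269 253.815504180165 187.19853205907208 [[ 0.99331264 -0.11396351  0.01850208 -0.5591038 ]
 [-0.04375091 -0.51984364 -0.85314035  0.07943662]
 [ 0.10684505  0.8466256  -0.52135326  0.63066843]
 [ 0.          0.          0.          1.        ]]
```

View pics/top0.png

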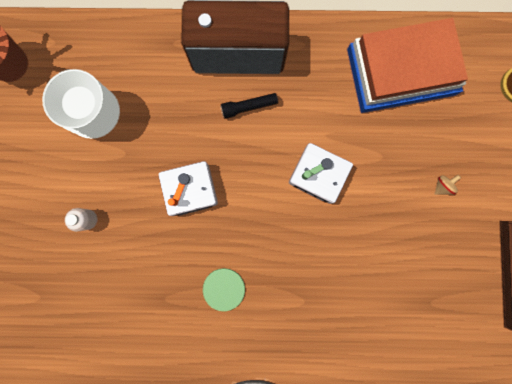

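View pics/side0.png

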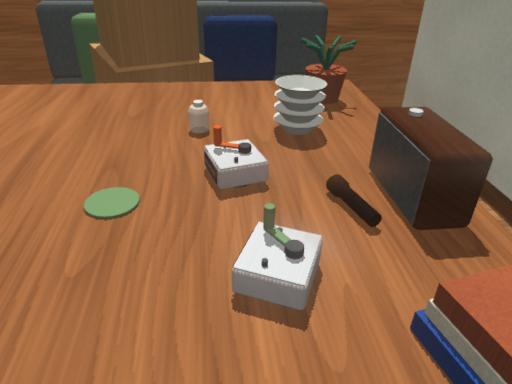

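The top view shows the green counter at about (322,174), with its peg near (307,175) and boss near (327,164). The orange twin is at (187,190). Next I'll measure the positions.

```bash
cat > h.py <<'E'
import numpy as np,cv2
def ray(c,u,v,z):
    T=c['view'];R=T[:3,:3];o=-R.T@T[:3,3]
    d=R.T@np.array([(u-c['cx'])/c['fx'],(v-c['cy'])/c['fy'],1]);return o+d*(z-o[2])/d[2]
def proj(c,p):
    q=c['view'][:3,:3]@p+c['view'][:3,3];return c['fx']*q[0]/q[2]+c['cx'],c['fy']*q[1]/q[2]+c['cy']
def comps(m,box):
    u0,v0,u1,v1=box;k=np.zeros(m.shape,np.uint8);k[v0:v1,u0:u1]=m[v0:v1,u0:u1]
    n,l,s,ce=cv2.connectedComponentsWithStats(k);return [(s[i].tolist(),ce[i].round(1).tolist()) for i in range(1,n) if s[i][4]>6]
E
python3 - <<'E'
import pickle;from h import *
d=pickle.load(open("d0.pkl","rb"))
for n,box in(("top",(285,140,360,210)),("side",(225,190,330,310))):
    c=d[n];hsv=cv2.cvtColor(c['pixels'],cv2.COLOR_RGB2HSV);H,S,V=[hsv[...,i].astype(int) for i in range(3)]
    g=(H>35)&(H<85)&(S>60);k=(V<70);w=(S<40)&(V>120)
    print(n,'green',comps(g,box),'dark',comps(k,box))
    print('white',comps(w,box))
    u0,v0,u1,v1=box;cv2.imwrite(f"pics/{n}c.png",cv2.resize(c['pixels'][v0:v1,u0:u1,::-1],None,fx=7 if n=='top' else 5,fy=7 if n=='top' else 5,interpolation=cv2.INTER_NEAREST))
    mm=np.zeros(w.shape,np.uint8);mm[v0:v1,u0:u1]=(w|g|k)[v0:v1,u0:u1]
    cs,_=cv2.findContours(mm,0,2);cc=max(cs,key=cv2.contourArea);r=cv2.minAreaRect(cc);print(r)
    if n=='top':
        b=cv2.boxPoints(r);P=np.array([ray(c,u,v,.05)[:2] for u,v in b]);print('top-plate corners',P,P.mean(0))
        for i in range(4): e=P[(i+1)%4]-P[i];print(np.linalg.norm(e),np.degrees(np.arctan2(e[1],e[0])))
E
```

```text
top green [([303, 165, 21, 14, 116], [312.2, 171.3])] dark [([294, 186, 33, 16, 39], [310.7, 193.7])]
white [([290, 144, 63, 59, 2001], [321.3, 173.3])]
((320.800048828125, 173.4000244140625), (50.087921142578125, 46.51021194458008), 26.56505012512207)
top-plate corners [[ 0.5556494  -0.06706284]
 [ 0.64851032 -0.11250662]
 [ 0.5998199  -0.21078225]
 [ 0.5079177  -0.16474012]] [ 0.57797433 -0.13877296]
0.10338418044783201 -26.075952522988697
0.10967614672183976 -116.35600472949254
0.10279052304142372 153.38956854911692
0.10871599533876869 63.956750910124185
side green [([265, 204, 10, 6, 53], [269.4, 206.5]), ([264, 225, 26, 20, 167], [277.5, 234.3])] dark [([285, 249, 18, 9, 105], [293.1, 253.7]), ([263, 262, 4, 4, 14], [264.5, 263.7])]
white [([233, 222, 89, 69, 3494], [278.0, 258.0])]
((276.87640380859375, 254.70220947265625), (80.42475128173828, 57.78889465332031), 12.994616508483887)
```

View pics/topc.png

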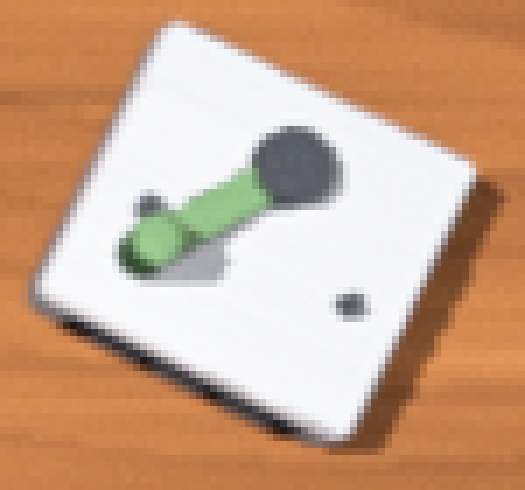

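View pics/sidec.png

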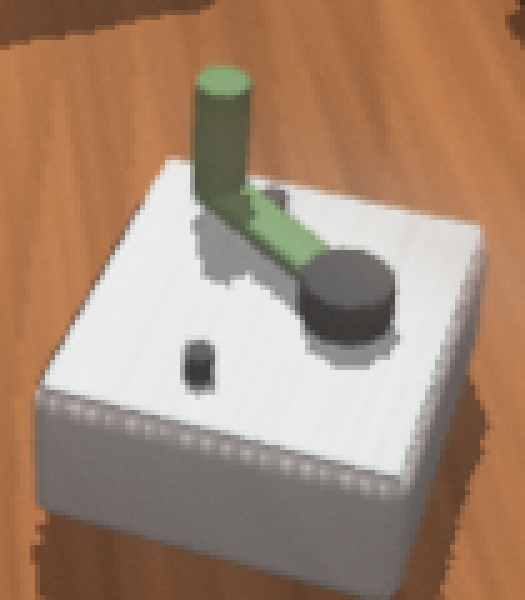

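The crops show the peg cap at top ≈(308.3,174.7) and side (269.4,206.3), and the boss at top ≈(327.2,163.3). The dark window edge is at the lower left, so the yaw is about -26°.

```bash
python3 - <<'E'
import pickle;from h import *
d=pickle.load(open("d0.pkl","rb"));t,s=d['top'],d['side']
print('peg top/side',ray(t,308,174.5,.098),ray(s,269.2,206.3,.098))
ax_t=ray(t,327.2,163.2,.066);ax_s=ray(s,285+8.7-.0,190+56-.6+4,.066)
print('axis',ax_t,ax_s)
# plate model
c=np.array([.578,-.1388])
for y in(-25.,-26,-27):
    R=np.array([[np.cos(np.radians(y)),-np.sin(np.radians(y))],[np.sin(np.radians(y)),np.cos(np.radians(y))]])
    print(y,[ (c+R@np.array(p)).round(4) for p in((.02,0),(-.025,.031),(-.035,0),(-.025,-.031))])
# pins at 60mm 
print('pin stop top',ray(t,285+350/7,140+303/7,.058),'side',ray(s,225+200/5,190+345/5,.06))
hsv=cv2.cvtColor(s['pixels'],cv2.COLOR_RGB2HSV)
E
```

```text
peg top/side [ 0.569074   -0.10319879  0.098     ] [ 0.56993327 -0.10591165  0.098     ]
axis [ 0.5979528  -0.14949719  0.066     ] [ 0.59515976 -0.16029062  0.066     ]
-25.0 [array([ 0.5961, -0.1473]), array([ 0.5684, -0.1001]), array([ 0.5463, -0.124 ]), array([ 0.5422, -0.1563])]
-26 [array([ 0.596 , -0.1476]), array([ 0.5691, -0.1   ]), array([ 0.5465, -0.1235]), array([ 0.5419, -0.1557])]
-27 [array([ 0.5958, -0.1479]), array([ 0.5698, -0.0998]), array([ 0.5468, -0.1229]), array([ 0.5417, -0.1551])]
pin stop top [ 0.55554534 -0.16789794  0.058     ] side [ 0.55676725 -0.16841299  0.06      ]
```

Plan: push the peg with the closed fingers along the chord (heading about 244°), with their broad y-face towards it. Pause at the stop, then lift clear.

Call:
{"op": "arm_command", "data": {
  "increments": "10 15 0 0 0 -2 1; 20 30 0 0 0 -2 1; 25 37 0 0 0 -2 1; 25 37 0 0 0 -2 1; 25 37 0 0 0 -2 1",
  "squeeze": 20
}}

```text
clock: 0.6
tool_pos: [0.2894, -0.4918, 0.2413]
eef_rot: [[0.099, -0.995, -0.0], [-0.995, -0.099, 0.001], [-0.001, 0.0, -1.0]]
force: [1.6, 0.9, 0.4]
width: 0.58
```

Call:
{"op": "arm_command", "data": {
  "increments": "25 37 0 0 0 0 1; 25 37 0 0 0 0 1; 25 37 0 0 0 0 1; 25 37 0 0 0 0 1; 25 37 0 0 0 0 1"
}}

```text
clock: 1.1
tool_pos: [0.4143, -0.3068, 0.2415]
eef_rot: [[0.101, -0.995, -0.0], [-0.995, -0.101, 0.0], [-0.0, 0.0, -1.0]]
force: [0.9, -0.8, 0.4]
width: 0.127
```

Call:
{"op": "arm_command", "data": {
  "increments": "25 37 0 0 0 0 1; 25 37 0 0 0 0 1; 25 37 0 0 0 0 1; 25 37 0 0 0 0 1; 25 37 0 0 0 0 1"
}}

```text
clock: 1.6
tool_pos: [0.5393, -0.1219, 0.2415]
eef_rot: [[0.101, -0.995, -0.0], [-0.995, -0.101, -0.0], [0.0, 0.0, -1.0]]
force: [0.3, 0.6, -0.2]
width: 0.003
```

```bash
python3 - <<'E'
from station import arm
s=arm.read_state();print(s['q'].round(1) if hasattr(s['q'],'round') else s['q'])
E
```

```text
[ 18.1  16.7 -14.4 105.2   4.8  58.7 -82.4]
```

I had misread the tool's y axis: it sits at 186°, so I need +58° to face it along 244°. That also centres joint 7.

Call:
{"op": "arm_command", "data": {
  "increments": "8 12 0 0 0 8.3 1; 8 12 0 0 0 8.3 1; 8 12 0 0 0 8.3 1; 8 12 0 0 0 8.3 1; 8 12 0 0 0 8.3 1"
}}

```text
clock: 2.1
tool_pos: [0.5788, -0.063, 0.2412]
eef_rot: [[0.739, -0.674, -0.001], [-0.674, -0.739, 0.0], [-0.001, 0.001, -1.0]]
force: [0.2, -1.3, -0.6]
width: 0.004
```

Call:
{"op": "arm_command", "data": {
  "increments": "5 3 -10 0 0 8.3 1; 0 0 -30 0 0 8.3 1; 0 0 -30 0 0 0 1; 0 0 -10 0 0 0 1; 0 0 0 0 0 0 1"
}}

```text
clock: 2.6
tool_pos: [0.5826, -0.0606, 0.1601]
eef_rot: [[0.898, -0.44, -0.004], [-0.44, -0.898, 0.0], [-0.003, 0.001, -1.0]]
force: [-0.3, 0.6, 0.7]
width: 0.006
```

```bash
python3 - <<'E'
from station import arm, vision
import cv2,pickle
from h import *
s=arm.read_state();print(s['clock'],s['tool_pos'],s['eef_rot'],s['force'],s['width'])
a=vision.get_image('side');pickle.dump(a,open('s1.pkl','wb'))
cv2.imwrite("pics/s1.png",cv2.resize(a['pixels'][100:320,170:370,::-1],None,fx=2.5,fy=2.5))
E
```

```text
2.6 [ 0.58262328 -0.06060637  0.16013032] [[ 8.97814559e-01 -4.40359100e-01 -3.58895059e-03]
 [-4.40360912e-01 -8.97820789e-01  3.11114241e-04]
 [-3.35923644e-03  1.30111066e-03 -9.99993511e-01]] [-0.33030184  0.64401124  0.68006048] 0.0058680156692950385
```

View pics/s1.png

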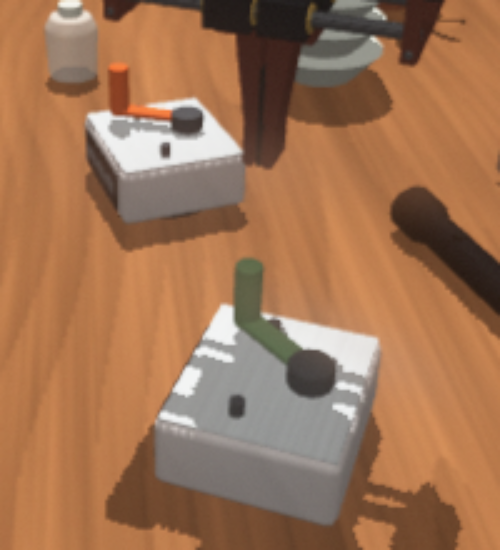

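The side view shows the closed fingers beyond the peg (crop ~(265,150)), clear of both counters. Next I'll descend and begin the push.

Call:
{"op": "arm_command", "data": {
  "increments": "0 0 -30 0 0 0 1; 0 0 -28 0 0 0 1; 0 0 -10 0 0 0 1; 0 0 0 0 0 0 1; 0 0 0 0 0 0 1"
}}

```text
clock: 3.15
tool_pos: [0.585, -0.0604, 0.0953]
eef_rot: [[0.898, -0.44, 0.002], [-0.44, -0.898, -0.0], [0.002, -0.001, -1.0]]
force: [0.0, 0.1, -0.2]
width: 0.007
```

Call:
{"op": "arm_command", "data": {
  "increments": "-4.4 -9 0 0 0 0 1; -4.4 -9 0 0 0 0 1; -4.4 -9 0 0 0 0 1; -4.4 -9 0 0 0 0 1; 0 0 0 0 0 0 1"
}}

```text
clock: 3.65
tool_pos: [0.5652, -0.0984, 0.0937]
eef_rot: [[0.897, -0.442, -0.001], [-0.442, -0.897, -0.001], [-0.0, 0.001, -1.0]]
force: [1.4, 2.0, -0.3]
width: 0.006
```

```bash
python3 - <<'E'
from station import arm, vision
import cv2
s=arm.read_state();print(s['clock'],s['tool_pos'],s['force'])
a=vision.get_image('side')
cv2.imwrite("pics/s2.png",cv2.resize(a['pixels'][140:320,200:360,::-1],None,fx=3,fy=3))
E
```

```text
3.65 [ 0.56524588 -0.09839113  0.09369148] [ 1.41365753  1.95479811 -0.33557473]
```

View pics/s2.png

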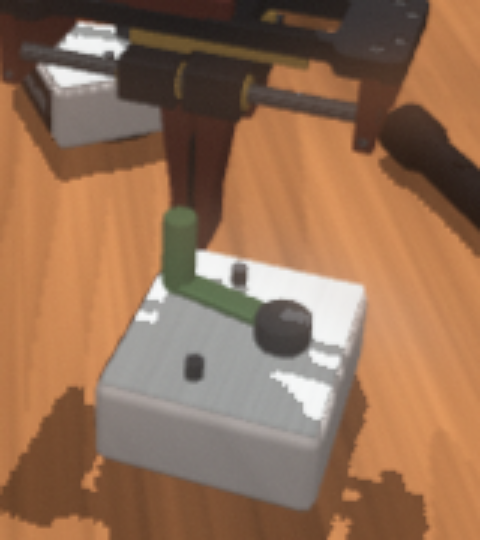

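The lever is moving with the fingers on the peg (crop (180,250)). The peg sits slightly outboard, so I'll shift 3 mm outward while pushing.

Call:
{"op": "arm_command", "data": {
  "increments": "-5 -7 0 0 0 0 1; -5 -7 0 0 0 0 1; -5 -7 0 0 0 0 1; -2.6 -5.4 0 0 0 0 1; 0 0 0 0 0 0 1"
}}

```text
clock: 4.2
tool_pos: [0.5489, -0.1244, 0.0939]
eef_rot: [[0.897, -0.441, 0.001], [-0.441, -0.897, -0.001], [0.001, 0.0, -1.0]]
force: [2.2, 1.4, -1.3]
width: 0.006
```

```bash
python3 - <<'E'
from station import arm, vision
import cv2
s=arm.read_state();print(s['clock'],s['tool_pos'],s['force'])
a=vision.get_image('side')
cv2.imwrite("pics/s3.png",cv2.resize(a['pixels'][140:320,200:360,::-1],None,fx=3,fy=3))
E
```

```text
4.2 [ 0.54885247 -0.1243648   0.09388289] [ 2.1583845   1.38559988 -1.34475609]
```

View pics/s3.png

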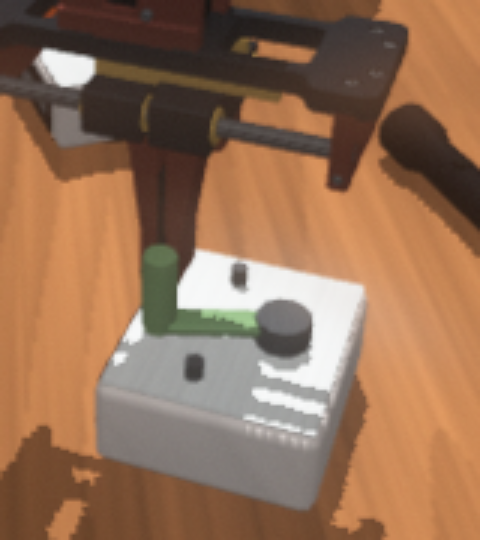

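The lever is about 14 mm short of its stop pin (crop (194,367)). From here I'll take smaller steps and watch the force.

Call:
{"op": "arm_command", "data": {
  "increments": "-0.9 -4 0 0 0 0 1; -0.9 -4 0 0 0 0 1; -0.9 -4 0 0 0 0 1; 0 0 0 0 0 0 1"
}}

```text
clock: 4.65
tool_pos: [0.5469, -0.1354, 0.0939]
eef_rot: [[0.898, -0.44, 0.002], [-0.44, -0.898, 0.0], [0.002, -0.001, -1.0]]
force: [5.3, 2.6, -1.1]
width: 0.007
```

Call:
{"op": "arm_command", "data": {
  "increments": "-0.9 -1.8 0 0 0 0 1; 0 0 0 0 0 0 1"
}}

```text
clock: 4.85
tool_pos: [0.5463, -0.1366, 0.094]
eef_rot: [[0.898, -0.44, 0.003], [-0.44, -0.898, 0.0], [0.002, -0.002, -1.0]]
force: [5.6, 2.4, -0.2]
width: 0.003
```

```bash
python3 - <<'E'
from station import arm, vision
import cv2
s=arm.read_state();print(s['clock'],s['tool_pos'],s['force'])
a=vision.get_image('side')
cv2.imwrite("pics/s4.png",cv2.resize(a['pixels'][140:320,200:360,::-1],None,fx=3,fy=3))
E
```

```text
4.85 [ 0.54632994 -0.13656651  0.0939809 ] [ 5.60130987  2.37886532 -0.15258912]
```

View pics/s4.png

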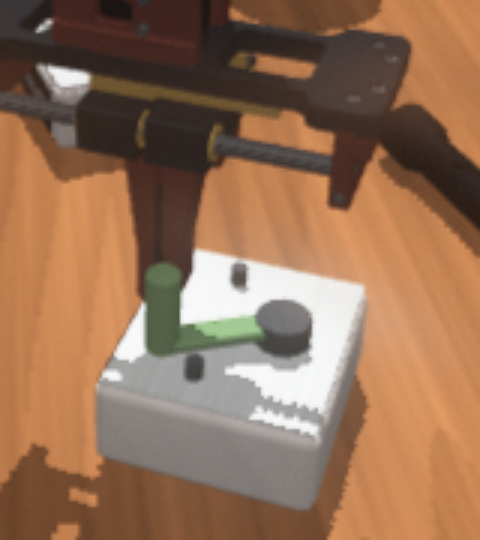

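The arm is almost at the pin, and the peg drags inward. I'll continue along the tangent (nearly -y).

Call:
{"op": "arm_command", "data": {
  "increments": "0.6 -2 0 0 0 0 1; 0 0 0 0 0 0 1"
}}

```text
clock: 5.1
tool_pos: [0.5464, -0.1386, 0.0939]
eef_rot: [[0.898, -0.44, 0.001], [-0.44, -0.898, 0.0], [0.001, -0.001, -1.0]]
force: [4.4, 3.0, 0.5]
width: 0.002
```

Call:
{"op": "arm_command", "data": {
  "increments": "0.4 -2 0 0 0 0 1; 0 0 0 0 0 0 1"
}}

```text
clock: 5.3
tool_pos: [0.5464, -0.139, 0.0939]
eef_rot: [[0.899, -0.439, 0.001], [-0.439, -0.899, 0.002], [-0.0, -0.002, -1.0]]
force: [2.5, 6.2, 1.7]
width: 0.008
```

```bash
python3 - <<'E'
from station import arm, vision
import cv2
from h import *
s=arm.read_state();print(s['clock'],s['tool_pos'],s['force'])
c=vision.get_image('side')
cv2.imwrite("pics/s5.png",cv2.resize(c['pixels'][140:320,200:360,::-1],None,fx=3,fy=3))
hsv=cv2.cvtColor(c['pixels'],cv2.COLOR_RGB2HSV);H,S,V=[hsv[...,i].astype(int) for i in range(3)]
print(comps((H>35)&(H<85)&(S>50),(225,190,330,310)))
print('expected cap px at stop',proj(c,np.array([.542,-.157,.098])))
E
```

```text
5.3 [ 0.54641207 -0.13898157  0.09391765] [2.50046688 6.17462422 1.6815159 ]
[([249, 229, 39, 30, 537], [261.9, 246.7])]
expected cap px at stop (np.float64(252.99361763011518), np.float64(230.37173770354957))
```

View pics/s5.png

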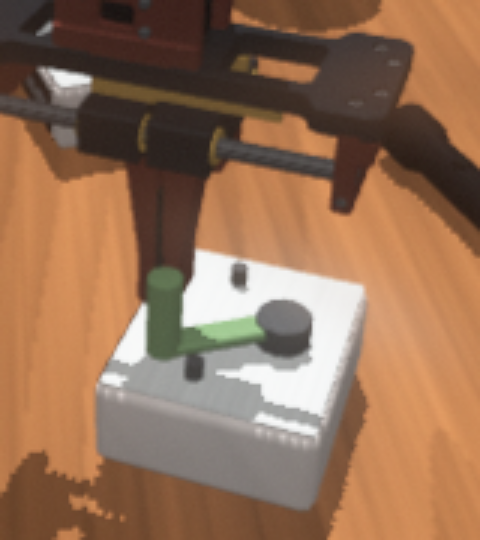

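The arm bar now rests against the stop pin. The TCP moved only 0.4 mm of the last 2, Fy jumped to 6.2 N, and the cap is at its predicted pixel. I'll press slightly more and pause.

Call:
{"op": "arm_command", "data": {
  "increments": "0.3 -2 0 0 0 0 1; 0 0 0 0 0 0 1; 0 0 0 0 0 0 1"
}}

```text
clock: 5.65
tool_pos: [0.5464, -0.1394, 0.0939]
eef_rot: [[0.899, -0.438, -0.0], [-0.438, -0.899, 0.003], [-0.002, -0.003, -1.0]]
force: [1.1, 10.1, 3.8]
width: 0.007
```

Call:
{"op": "arm_command", "data": {
  "increments": "0 0 0 0 0 0 1; 0 0 0 0 0 0 1; 0 0 0 0 0 0 1; 0 0 0 0 0 0 1; 0 0 0 0 0 0 1"
}}

```text
clock: 6.15
tool_pos: [0.5464, -0.1394, 0.0939]
eef_rot: [[0.899, -0.438, -0.0], [-0.438, -0.899, 0.003], [-0.002, -0.003, -1.0]]
force: [1.5, 9.3, 4.0]
width: 0.004
```

The hard stop is confirmed: 10 N with no further motion, held for over 0.8 s. I'll ease the extra press, then lift away.

Call:
{"op": "arm_command", "data": {
  "increments": "0 3 0 0 0 0 1; 0 0 45 0 0 0 1; 0 0 45 0 0 0 1; 0 0 40 0 0 0 1; 0 0 0 0 0 0 1"
}}

```text
clock: 6.65
tool_pos: [0.5481, -0.1411, 0.2288]
eef_rot: [[0.897, -0.441, 0.007], [-0.441, -0.897, -0.003], [0.007, -0.0, -1.0]]
force: [0.7, -0.1, 0.3]
width: 0.004
```

Call:
{"op": "arm_command", "data": {
  "increments": "0 0 0 0 0 0 1; 0 0 0 0 0 0 1; 0 0 0 0 0 0 1; 0 0 0 0 0 0 1; 0 0 0 0 0 0 1"
}}

```text
clock: 7.15
tool_pos: [0.5459, -0.1396, 0.2228]
eef_rot: [[0.898, -0.44, -0.002], [-0.44, -0.898, 0.0], [-0.002, 0.0, -1.0]]
force: [0.0, 0.4, 0.2]
width: 0.006
```

```bash
python3 - <<'E'
from station import arm, vision
import cv2
from h import *
s=arm.read_state();print(s['clock'],s['tool_pos'],s['force'])
c=vision.get_image('side')
cv2.imwrite("pics/s6.png",cv2.resize(c['pixels'][60:320,170:370,::-1],None,fx=2.2,fy=2.2))
hsv=cv2.cvtColor(c['pixels'],cv2.COLOR_RGB2HSV);H,S,V=[hsv[...,i].astype(int) for i in range(3)]
print(comps((H>35)&(H<85)&(S>50),(225,190,330,310)))
E
```

```text
7.15 [ 0.5459064  -0.13963523  0.22279649] [0.02839701 0.39290149 0.18833377]
[([265, 204, 10, 6, 52], [269.4, 206.4]), ([264, 225, 26, 20, 191], [277.1, 234.1])]
```

View pics/s6.png

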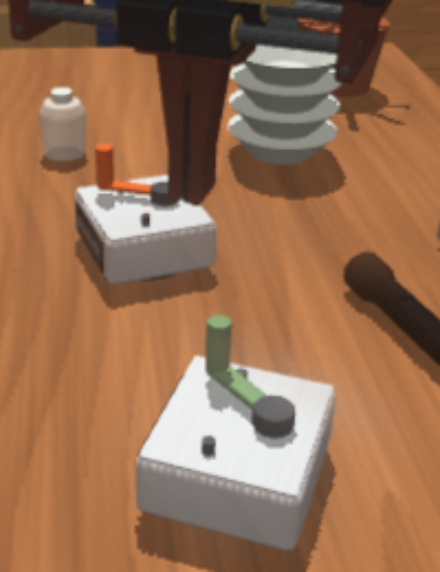

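The green peg cap is back at its starting pixel (269.4,206.4). The orange lever is unmoved and the arm is clear with no force on it.

```bash
python3 -c "
from station import workorder
print(workorder.hand_in())"
```

```text
the job is handed in; nothing more can be done
None
```

I scored the round for the sage green player and handed the job in at about 7.2 s on the robot's clock, well inside the 32 s limit.

- **Push to the stop:** With the fingers closed, I pushed the peg sideways until the lever met its stop pin. There the force rose to about 10 N with almost no further motion, and the last picture before the pause shows the arm bar against the pin. I held it there for over 0.8 s.
- **Return to rest:** I eased the extra press, then lifted the fingers straight up so the lever sprang back. The final side picture shows the green peg cap at (269.4, 206.4) px, against (269.4, 206.5) at the start.
- **Final state:** The gripper ended about 10 cm above the peg with the force reading near zero. I judged the orange lever by eye only; it looks unmoved, and the arm never came near it.
- **Disagreements:** I first misread the tool's axes and turned it the wrong way by 10°, which I corrected before any contact. My first side-view estimate of the lever's axis was about 1 cm off the top view because I picked a poor pixel, so I did not use it. No check failed.

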